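# Hang the glaze test bars on the drying stand

### The job

Take the two slotted terracotta glaze-test bars out of the sloped bin and hang each by its slot on the drying stand, the longer bar on the taller post's pin and the shorter bar on the lower post's pin: slide the slot sideways over the pin, then let the bar down so that the pin seats in the top of the slot's pocket and the bar hangs straight and still. Leave the plain bar without a slot where it is in the bin, and do not tip over the slip bottle that stands between the bin and the stand.

Things in the scene. Friction and masses are not known exactly. Their poses are not given: they have to be found in the camera images.
- bin: Fixed plywood bin, three compartments along its y at y = -68, 0, +68 mm, on a board 130 (x) by 220 mm. Origin on the table, 10 mm to -x of its centre. x points away from the robot, within 0.25 rad. The bars lean 0.25 rad to the bin's -x on the back wall, feet at x = 26, z = 32 mm. Along the bar from its foot the back wall reaches 65 mm, dividers 50, front lip 30.
- long_bar: Longer slotted bar. Terracotta bar, 50 mm wide (its y), 12 thick (x), 180 long (z), 210 g. Origin: centre of its lower end; z to its upper end. Starts in any one of the bin's compartments, leaning with it, slot edge (+y) to the bin's +y. Slot, right through: a level channel 18 high from the +y edge to y = -6.5, its mid-height 114 above the lower end; then see long_bar_slot.
- short_bar: Shorter slotted bar. Terracotta bar, 50 mm wide (its y), 12 thick (x), 140 long (z), 160 g. Origin: centre of its lower end; z to its upper end. Starts in any one of the bin's compartments, leaning with it, slot edge (+y) to the bin's +y. Slot, right through: a level channel 18 high from the +y edge to y = -6.5, its mid-height 74 above the lower end; then see short_bar_slot.
- long_bar_slot (a point): Where the pin's axis lies when the long bar hangs: centreline, mid-thickness, 131 mm above its lower end, 17 above the channel's mid-height. It is in the slot's pocket, 13 mm wide (y = -6.5 to 6.5), which rises 12 mm from the channel's roof at the channel's inner end. Above the pocket are 45 mm of solid bar, to grip across the 12 mm thickness. Axes as the bar's.
- short_bar_slot (a point): The same point in the short bar: centreline, mid-thickness, 91 mm above its lower end, 17 above its channel's mid-height; pocket and 45 mm of solid bar above it as in the long bar. Axes as the bar's.
- blank_bar: Plain bar without a slot, to be left in the bin. Same terracotta, 50 mm wide, 12 mm thick, 160 mm long. Origin and axes as the slotted bars'.
- stand: Fixed drying stand: wooden base 130 (x) by 230 (y) by 16 mm, two dark steel posts (16 x 20 mm) at x = -40, the taller at y = +70, the lower at y = -70. Near each post's top a level pin points to the stand's +x; the post ends 6 mm above the pin's axis. Origin on the table under the base's centre. x points away from the robot, within 0.3 rad; on the other side of the robot from the bin.
- tall_pin (a point): Middle of the taller post's pin, on its axis, 170 mm above the table. The steel pin, 8 mm in diameter, lies along the stand's x (this point's x); 42 mm are free between the post (x = -21) and its 18 mm wide round head (x = +21).
- low_pin (a point): Middle of the lower post's pin, on its axis, 120 mm above the table; sizes and axes as the taller one's.
- slip_bottle_a: Loose slip bottle, 48 mm in diameter, 146 mm tall with its white nozzle, standing between the bin and the stand. Origin: centre of its underside; z up. A bystander.

How it is judged:
At the end, for the whole second after the job is handed in: Long bar on the tall pin, short bar on the low pin: each slot point within 8 mm of the pin axis sideways and in height, within 18 mm of its middle along it; bars within 0.25 rad of plumb and under 30 mm/s; the plain bar moved less than 25 mm (x of long_bar_slot in the frame of tall_pin between -0.018 and 0.018 m and y of long_bar_slot in the frame of tall_pin between -0.008 and 0.008 m and z of long_bar_slot in the frame of tall_pin between -0.008 and 0.008 m and angle between each of long_bar, short_bar's own z axis and vertical below 0.25 rad and linear speed of each of long_bar, short_bar below 0.03 m/s and x of short_bar_slot in the frame of low_pin between -0.018 and 0.018 m and y of short_bar_slot in the frame of low_pin between -0.008 and 0.008 m and z of short_bar_slot in the frame of low_pin between -0.008 and 0.008 m and distance of blank_bar from where it was at the start of the episode below 0.025 m); the robot touches nothing.
It fails at once if the slip bottle between bin and stand is tipped over (tilted by more than 0.6 rad) (angle between slip_bottle_a's own z axis and vertical above 0.6 rad).
It also fails if it takes over 61 s, if anything falls off the work surface, if the arm or the gripper's body presses on something with over 40 N, if the wrist force passes 120 N, or if a joint passes its speed limit or range.

### The arm

A 7-joint arm with a two-finger parallel gripper is mounted at the origin on the work surface. World frame = base frame: x ahead of the robot, y to its left, z up, the work surface at z = 0. Lengths are in m, angles in rad, forces in N, time in s.
With the tool pointing down it reaches from about 0.4 to 0.85 m from the base axis. Payload 10.4 kg.
Tool frame: the origin (TCP) lies midway between the tips of the shut fingers; the grasp point (between the pads) lies 19 mm behind it (manip.grasp_offset is the distance from the TCP to the grasp point, in m); z points along the fingers, y is the line along which they close (so a half turn about z gives the same grasp; the last joint's range is limited). The gripper opens to 85 mm and grips with 20 to 120 N. Pads are 22 mm wide; open, the fingers measure 114 mm over their backs; the gripper's body (76 mm by 85 mm) begins 54 mm behind the grasp point. The pads swing forward as they close: fully open they stand 13 mm farther back than shut.
Start: joints at [1.099, 0.332, -0.065, 1.46, 0.022, 1.35, -0.088], TCP at [0.271, -0.563, 0.231] pointing down, gripper open.
Joint ranges: [-2.6, 2.6], [-0.5, 2.12], [-1.47, 1.34], [0.16, 2.42], [-1.27, 4.41], [0.06, 2.06], [-2.6, 2.6]. Speed limits (rad/s): [2.22, 2.22, 2.79, 2.79, 3.14, 3.14, 3.14].

### API

Orientations are given as a unit quaternion [x, y, z, w].
In Python, from workcell import manip gives the robot as it stands.
- The arm moves only by the tool jog_arm, called after "Call:" as name([rows], argument=value, ...), one row to a line, values as JSON. Schema: {"type":"object","properties":{"plan":{"type":"array","items":{"type":"array","prefixItems":[{"type":"array","items":{"type":"number"},"minItems":3,"maxItems":3},{"type":"array","items":{"type":"number"},"minItems":3,"maxItems":3},{"type":"number"}],"minItems":3,"maxItems":3},"minItems":1,"maxItems":20},"grip_n":{"type":"number"},"only":{"type":"string"},"quiet":{"type":"boolean"},"lines":{"type":"string"}},"required":["plan"],"additionalProperties":false}. plan is a list of rows, 1 to 20 of them, each written [[rx, ry, rz], [dx, dy, dz], opening]: a rotation vector rx, ry, rz in a scale on which 1.0 is pi/2 rad, then dx, dy, dz in a scale on which 1.0 is 80 cm, then the opening from 0.0 (shut) to 1.0 (fully open); each row is the pose to reach, as a shift and turn from the pose commanded when the call began, along the tool's axes at that moment; what a row does not reach only later rows make up. A row lasts 1/8 s, in which the tool goes at most 0.0625 m and 0.188 rad, less where a joint would pass 70% of its speed; a pose out of reach is approached as far as the arm can. The fingers move at their own pace and stop on an object; grip_n is the grip in N (left out, the last holds). Time passes only in rows, so rows that do not move let the fingers close. The tool returns the time, the measured TCP pose, the force, the opening and the grip force at its end. only (a regular expression) keeps the lines of the reply that match it, lines (a string "A,B") keeps lines A to B, and quiet returns only ok. Input that does not fit is refused with a message, and nothing moves.
- manip.get_obs(): the state, without advancing time (a new reading comes with each control period).
- manip.camera(name): name is "side" or "top" or "wrist"; returns the picture (400x640x3 uint8, blue, green, red); there is no depth.
- manip.calibration(name): a dict with "fx", "fy", "cx", "cy" (pixels), "world_from_camera" (4x4, takes a point from camera to world coordinates); the wrist camera has in their place "tool_from_camera" (4x4, takes a point from camera to tool coordinates, whose origin is the TCP and whose axes are the flange's). Camera axes: x right, y up, looking along -z (the intrinsics and any distortion apply to the point x, -y, -z); pixel columns grow to the right and rows downward; lengths in m; the calibration is good to about 2 mm. A picture is of the moment at which its call begins: read the wrist's pose just before it. calibration takes no time and is no camera call.
- manip.hand_in(): hands the job in; it is judged then, once.
The state is a dict: "clock": time; "joint_pos": joint angles; "joint_velocities": joint speeds; "tau": joint torques, N m; "position": TCP position; "ee_rot": TCP orientation; "ft_force": force on the tool from outside, world axes, zero at the start; "torque": the same for the moment, N m; "grip_width": opening from 0.0 (shut) to 1.0 (fully open); "grasp_force": force on a finger pad.
Only numpy, scipy, OpenCV 4.12 (cv2) and the standard library are available. Lean on these libraries where they do the work, as an engineer would, in place of code of your own. Each camera call takes 0.05 s, during which the arm holds its last target. There are 200 camera calls.

## Working session

There is one attempt and no reset: what is moved stays moved. The work goes in short steps, Python scripts to look and compute and a tool call to move; the robot and the scene stay as the last step left them, time stands still between calls to the robot, and variables do not carry over. Pictures are saved under pics/ and viewed, at most 10 in all, crops included, and the job is handed in when it is done.

```bash
ls; mkdir -p pics
```

Run:
```python
from workcell import manip
import cv2,numpy as np
np.set_printoptions(precision=4,suppress=True)
for n in("side","top"):
    cv2.imwrite(f"pics/{n}0.png",manip.camera(n)); c=manip.calibration(n); print(n,c)
print(manip.calibration("wrist"))
o=manip.get_obs()
print(o, manip.grasp_offset)
```

```text
pics
workcell.py
side {'fx': 515.1751397253361, 'fy': 515.1751397253361, 'cx': 323.9196183305835, 'cy': 207.72564736310449, 'world_from_camera': array([[-0.9945,  0.087 , -0.0584,  0.5057],
       [-0.103 , -0.7086,  0.6981,  0.8011],
       [ 0.0194,  0.7003,  0.7136,  0.913 ],
       [ 0.    ,  0.    ,  0.    ,  1.    ]])}
top {'fx': 388.4040638535784, 'fy': 388.4040638535784, 'cx': 315.69849739375627, 'cy': 201.98044841545575, 'world_from_camera': array([[ 0.0058,  0.9956, -0.0936,  0.4866],
       [-0.9999,  0.0048, -0.0106,  0.0107],
       [-0.0101,  0.0936,  0.9956,  1.0609],
       [ 0.    ,  0.    ,  0.    ,  1.    ]])}
{'fx': 356.3207214901893, 'fy': 356.3207214901893, 'cx': 325.64976465592645, 'cy': 202.48445889015008, 'tool_from_camera': array([[-0.0004,  0.9446,  0.3281,  0.0839],
       [ 1.    ,  0.0006, -0.0007, -0.0004],
       [-0.0008,  0.3281, -0.9446, -0.1419],
       [ 0.    ,  0.    ,  0.    ,  1.    ]])}
{'clock': 0.1, 'joint_pos': array([ 1.0994,  0.3328, -0.0647,  1.4608,  0.0216,  1.3499, -0.0885]), 'joint_velocities': array([ 0.0002, -0.0028,  0.0015, -0.0025, -0.0005, -0.0004,  0.0004]), 'tau': array([  0.0027, -62.6746,   0.0498, -39.2426,   0.0161,   0.007 ,
         0.0001]), 'position': array([ 0.271 , -0.5628,  0.2306]), 'ee_rot': array([ 0.9749,  0.2225, -0.0001, -0.0006]), 'ft_force': array([ 0.5098, -0.6113, -0.0764]), 'torque': array([0.0187, 0.0496, 0.0379]), 'grasp_force': 0.0, 'grip_width': 0.9984456740864622} 0.0187
```

View pics/side0.png

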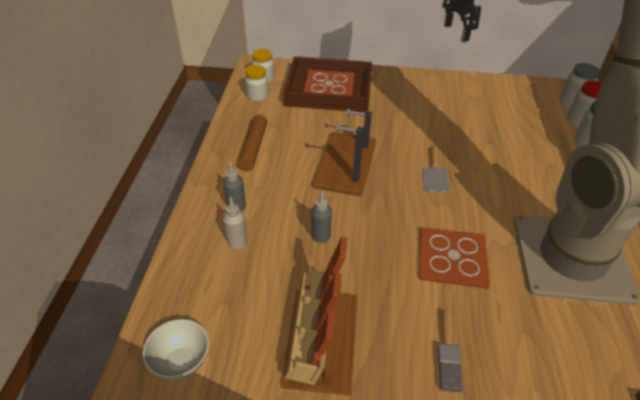

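View pics/top0.png

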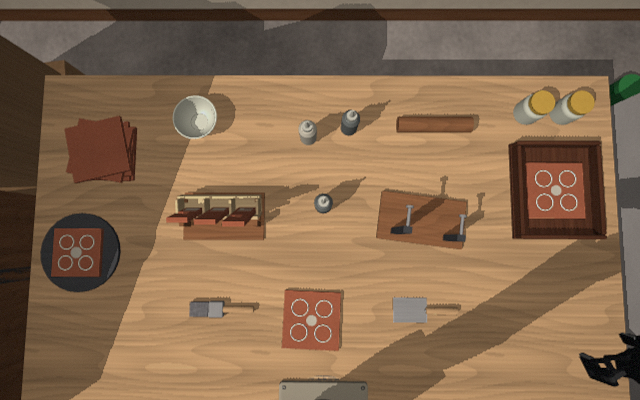

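The side view shows the bin at about (320,330), the bottle at (321,220) and the stand at (350,150). In the top view the bin is at (224,215), the bottle at (323,203) and the stand at (422,218). I'll enlarge crops of these.

Run:
```python
import cv2,numpy as np
s=cv2.imread("pics/side0.png");t=cv2.imread("pics/top0.png")
C=np.zeros((600,800,3),np.uint8)
def put(im,x0,y0,w,h,k,X,Y):
    c=cv2.resize(im[y0:y0+h,x0:x0+w],None,fx=k,fy=k,interpolation=cv2.INTER_CUBIC)
    for x in range((x0+9)//10*10,x0+w,10): cv2.putText(c,str(x),(int((x-x0)*k),8),0,.28,(255,255,0),1); cv2.line(c,(int((x-x0+.5)*k),9),(int((x-x0+.5)*k),14),(255,255,0),1)
    for y in range((y0+9)//10*10,y0+h,10): cv2.putText(c,str(y),(0,int((y-y0+.5)*k)+3),0,.28,(255,255,0),1); cv2.line(c,(18,int((y-y0+.5)*k)),(23,int((y-y0+.5)*k)),(255,255,0),1)
    C[Y:Y+c.shape[0],X:X+c.shape[1]]=c
put(s,278,228,84,166,3.6,0,0)
put(t,160,182,115,66,4,310,0)
put(t,370,180,105,76,4,310,270)
cv2.imwrite("pics/c1.png",C)
C=np.zeros((600,800,3),np.uint8)
put(s,305,95,80,105,5.6,0,0)
put(s,300,185,60,62,5,455,0)
put(t,300,180,50,40,5,455,330)
cv2.imwrite("pics/c2.png",C)
```

```text
(no output)
```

View pics/c1.png

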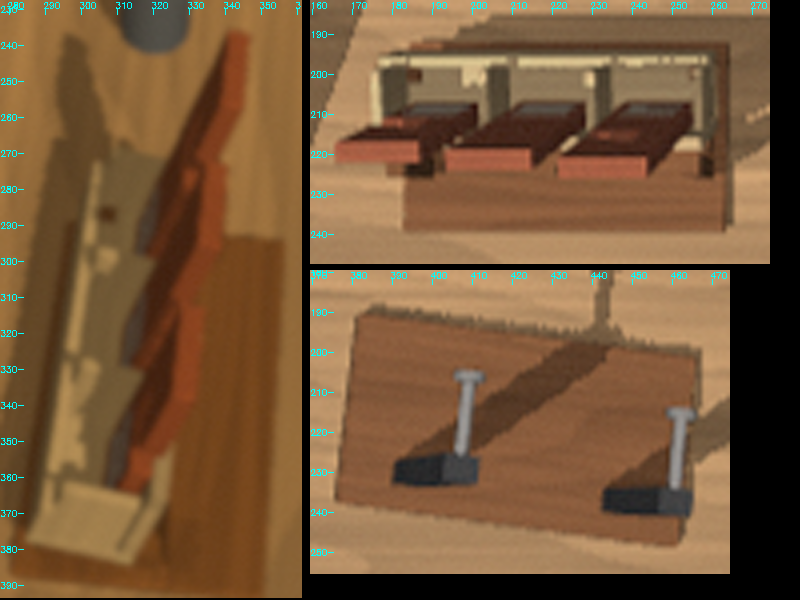

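View pics/c2.png

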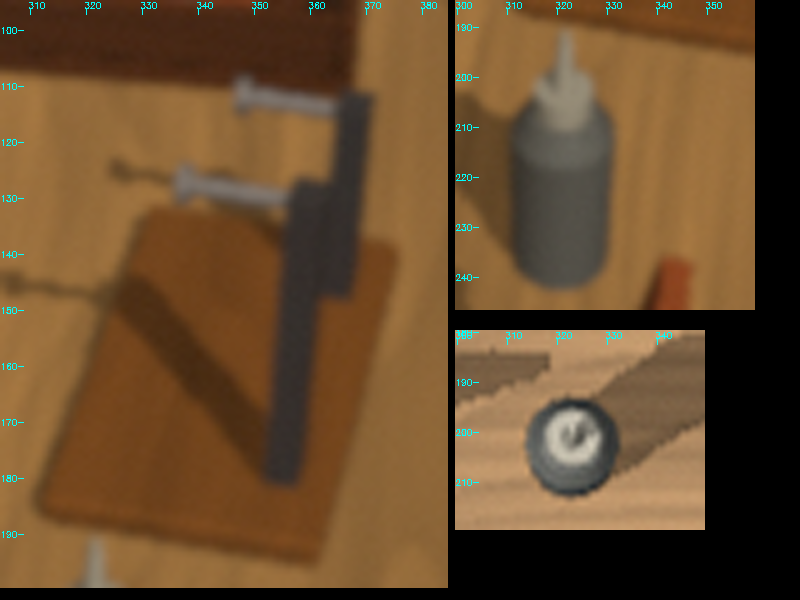

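The top view shows three bars in the bin, with a slot mark on the left bar at about (178,211) and one on the right at (235,215). The pins run from (408,226) to (409,206) and from (461,235) to (462,216). In the side view the tall pin is at (338–356,128–131) and the low pin at (348–365,112–114). Next I'll fit poses and decide which bar is which.

Create h.py:
```python
import numpy as np, cv2
from scipy.optimize import least_squares
from scipy.spatial.transform import Rotation as R
from workcell import manip
np.set_printoptions(precision=4,suppress=True)
CAL={n:manip.calibration(n) for n in("side","top")}
def projT(c,T,P):
    p=(np.atleast_2d(P)-T[:3,3])@T[:3,:3]
    return np.c_[c['cx']+c['fx']*p[:,0]/-p[:,2], c['cy']-c['fy']*p[:,1]/-p[:,2]]
def proj(n,P): return projT(CAL[n],CAL[n]['world_from_camera'],P)
def wristcal(pos,quat):
    c=manip.calibration("wrist"); T=np.eye(4); T[:3,:3]=R.from_quat(quat).as_matrix(); T[:3,3]=pos
    return c,T@c['tool_from_camera']
def tf(q,P): # x,y,yaw
    P=np.atleast_2d(P).astype(float); c,s=np.cos(q[2]),np.sin(q[2])
    return np.c_[q[0]+c*P[:,0]-s*P[:,1], q[1]+s*P[:,0]+c*P[:,1], P[:,2]]
def tri(a,b): # side px, top px
    f=lambda P:np.r_[proj("side",P)[0]-a,proj("top",P)[0]-b]
    r=least_squares(f,[.55,0,.1]); return r.x,np.abs(r.fun).max()
def bar(slot,i,L): # pts in bin frame
    a=.25; y=68*i
    M=lambda x,yy,z:np.array([26+x*np.cos(a)-z*np.sin(a), y+yy, 32+z*np.cos(a)+x*np.sin(a)])/1e3
    return M
```

Run:
```python
from h import *
h=.5
tp=[(409.5,206.5),(408,226.2),(462.5,215.8),(461.5,235)]
sd=[(338,127.7),(356.4,130.7),(348.4,112.1),(364.8,114.3)]
tp=np.array(tp)-h; sd=np.array(sd)-h
for a,b in zip(sd,tp): print("pin tri",*tri(a,b))
M=np.array([[.021-.04+.029+.003,.07,.17],[-.032,.07,.17],[.013,-.07,.17-.05],[-.032,-.07,.12]])
M[0,0]=.013
base=np.array([[.065,.115,.016],[.065,-.115,.016],[-.065,-.115,.016],[-.065,.115,.016]])
bt=np.array([(382,191.2),(467.5,200),(462.5,248.7),(376.7,237.5)])-h
f=lambda q:np.r_[(proj("side",tf(q,M))-sd).ravel(),(proj("top",tf(q,M))-tp).ravel(),(proj("top",tf(q,base))-bt).ravel()]
r=least_squares(f,[.55,-.25,0],loss='soft_l1');print("stand",r.x);print(r.fun.reshape(-1,2))
# bin
tb=np.array([(263.2,239.5),(183.5,239.75),(264.5,193)])-h; sb=np.array([(357.2,294.1),(350.8,394)])-h
print("bin corner tri",tri(sb[0],tb[0]))
def g(q):
    B=np.array([[-.055,-.11,q[3]],[-.055,.11,q[3]],[.075,-.11,q[3]]])
    return np.r_[(proj("top",tf(q,B))-tb).ravel(),(proj("side",tf(q,B[:2]))-sb).ravel()]
r2=least_squares(g,[.55,.25,0,.012]);print("bin",r2.x,r2.fun.reshape(-1,2))
# bar top centres for each L
for i,X in zip((1,0,-1),((335,420,143,162),(446,532,148,167),(558,648,155,174))):
    print(i,"seen near edge", 160+(X[0]-310)/4-h,160+(X[1]-310)/4-h,182+X[2]/4-h,182+X[3]/4-h)
    for L in(140,160,180):
        m=bar(0,i,L);P=tf(r2.x,np.array([m(-6,25,L),m(-6,-25,L),m(6,25,L)]))
        print(L,proj("top",P).ravel(),"side",proj("side",P).ravel())
# bottle: base & top
print("bottle", tri(np.array([322,190.5])-h,np.array([323.5,200.8])-h))
np.save("stand.npy",r.x);np.save("bin.npy",r2.x)
```

```text
pin tri [ 0.5618 -0.1933  0.1734] 0.000986900125099055
pin tri [ 0.5172 -0.1896  0.1716] 0.16935403401072335
pin tri [ 0.5442 -0.3317  0.1235] 0.010862934524254797
pin tri [ 0.4993 -0.3283  0.1229] 0.535691950687692
stand [ 0.5405 -0.2631 -0.1196]
[[ 0.024   0.6927]
 [ 0.1839  0.5191]
 [-0.3515  0.5398]
 [ 0.0501  0.8174]
 [ 0.4632  0.1426]
 [-0.0637 -0.0855]
 [ 0.4852 -0.2669]
 [-0.2062 -0.9297]
 [ 0.249  -0.9003]
 [-0.192   0.7973]
 [ 0.4418  0.3238]
 [ 0.2283  0.6739]]
bin corner tri (array([0.4845, 0.1639, 0.0124]), np.float64(0.05859105618117155))
bin [0.5382 0.2722 0.003  0.0093] [[ 0.8396  0.2936]
 [-0.6858 -0.1855]
 [ 0.2708 -1.043 ]
 [ 0.4465  0.1667]
 [ 0.1934  0.2079]]
1 seen near edge 165.75 187.0 217.25 222.0
140 [166.3731 221.5615 187.9255 221.6123 166.063  216.4643] side [331.7168 338.3851 334.3544 312.2522 324.6454 336.7263]
160 [162.9211 223.3782 184.9566 223.4311 162.5967 218.17  ] side [335.1619 332.4022 337.7028 306.0833 327.9754 330.7042]
180 [159.3103 225.2785 181.8509 225.3338 158.9704 219.9543] side [338.7269 326.2109 341.163  299.7085 331.4216 324.4721]
0 see
[... 178 characters left out ...]
02 214.9664 223.5033 192.6348 218.238 ] side [338.5677 297.1247 340.8444 273.5428 331.7791 295.46  ]
180 [189.9722 225.3537 212.5498 225.4092 189.699  220.0253] side [341.9914 290.6959 344.1702 266.9927 335.0968 288.9928]
-1 seen near edge 221.5 244.0 220.25 225.0
140 [225.0536 221.6997 246.6737 221.7506 224.8655 216.5948] side [338.4295 271.8774 340.5664 250.706  332.0894 270.2831]
160 [222.9183 223.5224 245.0245 223.5755 222.7213 218.3061] side [341.6217 265.4918 343.6733 244.2411 335.1892 263.8628]
180 [220.6845 225.4291 243.2992 225.4846 220.4781 220.0965] side [344.9134 258.9072 346.8735 237.5821 338.3858 257.2421]
bottle (array([0.5775, 0.0032, 0.1508]), np.float64(0.5861416816516396))
```

Comparing the tops with the model gives: left compartment short bar, middle blank, right (−y) long bar. Stand yaw is about −0.12 and bin yaw about 0. I'll plan the approach to the long bar.

Add to h.py:
```python
BIN=np.load("bin.npy") if __import__('os').path.exists("bin.npy") else None
def rel(p,Rm,ref=None):
    o=manip.get_obs(); p0,R0=(o['position'],R.from_quat(o['ee_rot'])) if ref is None else ref
    T=R.from_matrix(Rm); return np.r_[(R0.inv()*T).as_rotvec(), R0.inv().apply(np.asarray(p)-p0)]
def Rtool(yaw,tilt): # tool x = frame y; tilt leans tool z to frame +x
    B=np.array([[0,np.cos(tilt),np.sin(tilt)],[1,0,0],[0,np.sin(tilt),-np.cos(tilt)]])
    return R.from_euler('z',yaw).as_matrix()@B
def binpt(i,z,back=0,y=0,b=None): return tf(BIN if b is None else b,bar(0,i,0)(0,y,z+back))[0]
```

Run:
```python
from h import *
Rm=Rtool(BIN[2],.25)
print("lift",rel([.271,-.563,.38],R.from_quat(manip.get_obs()['ee_rot']).as_matrix()))
print("via",rel([.45,-.1,.40],Rm))
for b in(100,0): p=binpt(-1,165-18.7,b); print(p,rel(p,Rm))
```

```text
lift [ 0.      0.      0.     -0.0001 -0.     -0.1494]
via [-0.2241  0.1399 -1.119   0.3621 -0.3395 -0.169 ]
[0.5035 0.2041 0.2706] [-0.2241  0.1399 -1.119   0.5422 -0.5902 -0.0393]
[0.5283 0.2042 0.1738] [-0.2241  0.1399 -1.119   0.5646 -0.5794  0.0576]
```

Careful with the scale: shifts go in shares of 80 cm and turns go in shares of pi/2 rad. That gives: -0.59 m / 0.8 = -0.7375, -0.55 m / 0.8 = -0.6875, -1.119 rad / 1.5708 = -0.7124.

Call:
jog_arm([
  [[0,0,0],[0,0,-0.075],1],
  [[0,0,0],[0,0,-0.15],1],
  [[-0.0191,0.0127,-0.0891],[0.0625,-0.0625,-0.1875],1],
  [[-0.0382,0.0255,-0.1783],[0.1125,-0.1125,-0.2],1],
  [[-0.0573,0.0382,-0.2674],[0.1625,-0.1625,-0.2063],1],
  [[-0.0764,0.0446,-0.3565],[0.2125,-0.2125,-0.2113],1],
  [[-0.0955,0.0573,-0.4456],[0.2625,-0.2625,-0.2113],1],
  [[-0.1146,0.07,-0.5348],[0.3125,-0.3125,-0.2113],1],
  [[-0.1273,0.0828,-0.6239],[0.3625,-0.35,-0.2113],1],
  [[-0.1426,0.0891,-0.7124],[0.4125,-0.4,-0.2113],1],
  [[-0.1426,0.0891,-0.7124],[0.45,-0.4438,-0.2063],1],
  [[-0.1426,0.0891,-0.7124],[0.4875,-0.4938,-0.1813],1],
  [[-0.1426,0.0891,-0.7124],[0.525,-0.5438,-0.1563],1],
  [[-0.1426,0.0891,-0.7124],[0.5625,-0.5938,-0.125],1],
  [[-0.1426,0.0891,-0.7124],[0.6,-0.6438,-0.1],1],
  [[-0.1426,0.0891,-0.7124],[0.6375,-0.6875,-0.075],1],
  [[-0.1426,0.0891,-0.7124],[0.6775,-0.7375,-0.05],1],
  [[-0.1426,0.0891,-0.7124],[0.6775,-0.7375,-0.05],1],
  [[-0.1426,0.0891,-0.7124],[0.6775,-0.7375,-0.05],1],
], grip_n=70)

```text
clock: 2.48
position: [0.5034, 0.2032, 0.271]
ee_rot: [0.7, 0.703, 0.088, 0.088]
ft_force: [-0.0, -0.2, 0.3]
grip_width: 1.001
grasp_force: 0.0
```

Run:
```python
from h import *
o=manip.get_obs(); im=manip.camera("wrist"); np.savez("w1.npz",p=o['position'],q=o['ee_rot']); 
c,T=wristcal(o['position'],o['ee_rot'])
a=im.copy()
def edges(i,L,col,slot=None):
    m=bar(0,i,L)
    for x in(-6,6):
        P=projT(c,T,tf(BIN,[m(x,-25,L),m(x,25,L),m(x,25,L-60),m(x,-25,L-60)]))
        cv2.polylines(a,[np.round(P).astype(int)],True,col,1)
    if slot:
        P=projT(c,T,tf(BIN,[m(-6,25,slot-9),m(-6,-6.5,slot-9),m(-6,-6.5,slot+21),m(-6,6.5,slot+21),m(-6,6.5,slot+9),m(-6,25,slot+9)])); cv2.polylines(a,[np.round(P).astype(int)],False,col,1)
edges(-1,180,(0,255,0),114);edges(0,160,(255,255,0));edges(1,140,(255,0,255),74)
cv2.imwrite("pics/w1.png",a);cv2.imwrite("pics/w1raw.png",im)
```

```text
(no output)
```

View pics/w1.png

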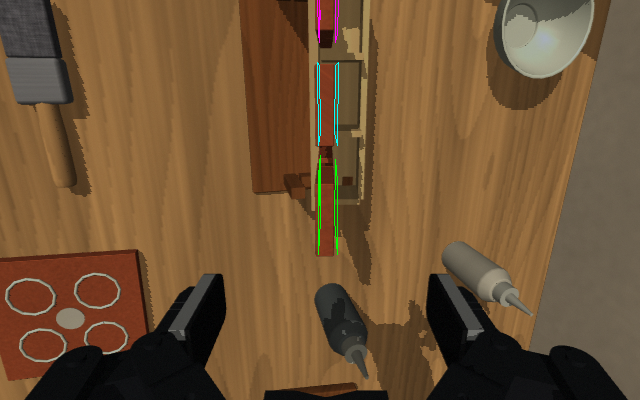

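The wrist view shows the model outlines lying on the three bars: long at about (327,205), blank at (328,105), short at (327,20). I'll descend and grip.

To row units: 0.099 m / 0.8 = 0.1238, 0.085 m / 0.8 = 0.1063.

Call:
jog_arm([
  [[0,0,0],[0,0,0.0625],1],
  [[0,0,0],[0,0,0.1063],1],
  [[0,0,0],[0,0,0.1238],1],
  [[0,0,0],[0,0,0.1238],1],
  [[0,0,0],[0,0,0.1238],0.1],
  [[0,0,0],[0,0,0.1238],0],
  [[0,0,0],[0,0,0.1238],0],
  [[0,0,0],[0,0,0.1238],0],
  [[0,0,0],[0,0,0.1238],0],
  [[0,0,0],[0,0,0.1238],0],
], grip_n=70)

```text
clock: 3.78
position: [0.5282, 0.2038, 0.1758]
ee_rot: [0.7, 0.703, 0.088, 0.089]
ft_force: [-3.0, -1.1, 5.6]
grip_width: 0.125
grasp_force: 69.1
```

To row units: -0.22 m / 0.8 = -0.275, -0.21 m / 0.8 = -0.2625.

Call:
jog_arm([
  [[0,0,0],[0,0,-0.0375],0],
  [[0,0,0],[0,0,-0.0875],0],
  [[0,0,0],[0,0,-0.15],0],
  [[0,0,0],[0,0,-0.2125],0],
  [[0,0,0],[0,0,-0.2625],0],
  [[0,0,0],[0,0,-0.275],0],
  [[0,0,0],[0,0,-0.275],0],
])

```text
clock: 4.65
position: [0.4735, 0.2035, 0.3878]
ee_rot: [0.701, 0.703, 0.088, 0.089]
ft_force: [0.6, -0.2, -2.8]
grip_width: 0.129
grasp_force: 69.4
```

Run:
```python
from h import *
S=np.load("stand.npy")
# bar: TCP is at bar z 146.3 nominal(gripped +1.5): pin point at 131
Rm=Rtool(S[2],0)
def pose(pt,dy,dz,grip): # slot point offset from pin; grip = bar z of tcp - slot z
    p=tf(S,[[pt[0],pt[1]+dy,pt[2]+dz+grip]])[0]; return p
g=.0168
print(g)
for n,dy,dz in(("high",-.05,.15),("chan",-.05,.017),("in",0,.017),("down",0,-0.)):
    p=pose((-.01+0,.07,.17),dy,dz,g); print(n,p,rel(p,Rm))
```

```text
0.0168
high [ 0.533  -0.2421  0.3368] [ 0.2498 -0.0138  0.1219 -0.4456  0.0436  0.0645]
chan [ 0.533  -0.2421  0.2038] [ 0.2498 -0.0138  0.1219 -0.4454  0.0107  0.1933]
in [ 0.5389 -0.1924  0.2038] [ 0.2498 -0.0138  0.1219 -0.3958  0.0167  0.1948]
down [ 0.5389 -0.1924  0.1868] [ 0.2498 -0.0138  0.1219 -0.3958  0.0125  0.2112]
```

To row units: -0.4456 m / 0.8 = -0.557, -0.42 m / 0.8 = -0.525, 0.25 rad / 1.5708 = 0.1592.

Call:
jog_arm([
  [[0.0191,0,0.0127],[-0.0375,0.0038,0.005],0],
  [[0.0446,0,0.0255],[-0.1,0.01,0.0138],0],
  [[0.07,-0.0064,0.0382],[-0.1625,0.015,0.0225],0],
  [[0.0955,-0.0064,0.0509],[-0.225,0.0213,0.0325],0],
  [[0.1273,-0.0064,0.0637],[-0.2875,0.0275,0.0413],0],
  [[0.1592,-0.0089,0.0777],[-0.35,0.0338,0.05],0],
  [[0.1592,-0.0089,0.0777],[-0.4125,0.04,0.0588],0],
  [[0.1592,-0.0089,0.0777],[-0.475,0.0463,0.0688],0],
  [[0.1592,-0.0089,0.0777],[-0.525,0.0513,0.075],0],
  [[0.1592,-0.0089,0.0777],[-0.557,0.0545,0.0806],0],
  [[0.1592,-0.0089,0.0777],[-0.557,0.0545,0.0806],0],
  [[0.1592,-0.0089,0.0777],[-0.557,0.0545,0.0806],0],
])

```text
clock: 6.15
position: [0.5334, -0.2402, 0.3367]
ee_rot: [0.747, 0.664, 0.0, -0.001]
ft_force: [-0.0, -0.7, -2.5]
grip_width: 0.129
grasp_force: 69.2
```

Create look.py:
```python
from h import *
import sys
tag=sys.argv[1]; which=sys.argv[2]
S=np.load("stand.npy"); o=manip.get_obs(); print(o['position'],o['ft_force'])
Rm=R.from_quat(o['ee_rot']).as_matrix()
g,L,sl=(.0168,180,131) if which=='l' else (.0168,140,91)
def B(x,y,z): # bar coords (mm, z from slot) -> world ; bar y = tool x, bar x = tool y
    return o['position']+Rm@np.array([y/1e3,x/1e3,g-z/1e3])
z0,z1=-sl,L-sl
ims={n:manip.camera(n) for n in("side","top")}; W=[]
for n,k in(("side",5),("top",5)):
    im=ims[n].copy(); cv2.imwrite(f"pics/{tag}_{n}raw.png",im)
    pin=tf(S,[[-.011,.07,.17] if which=='l' else [-.011,-.07,.12]])[0]
    c0=proj(n,(B(0,0,0)+pin)/2)[0]; x0,y0=(c0-[38,58]).astype(int); x0=max(x0,0);y0=max(y0,0)
    cr=cv2.resize(im[y0:y0+118,x0:x0+78],None,fx=k,fy=k,interpolation=cv2.INTER_CUBIC)
    def ln(P,col,cl): 
        q=((proj(n,np.array(P))-[x0,y0]+.5)*k).astype(int); cv2.polylines(cr,[q],cl,col,1)
    for x in(-6,6):
        ln([B(x,-25,z0),B(x,25,z0),B(x,25,-26),B(x,-6.5,-26),B(x,-6.5,4),B(x,6.5,4),B(x,6.5,-8),B(x,25,-8),B(x,25,z1),B(x,-25,z1)],(0,255,0),True)
    for py,pz in((.07,.17),(-.07,.12)): ln(tf(S,[[-.032,py,pz],[.01,py,pz]]),(255,255,0),False)
    W.append(cr)
H=max(w.shape[0] for w in W)
cv2.imwrite(f"pics/{tag}.png",np.hstack([np.pad(w,((0,H-w.shape[0]),(0,0),(0,0))) for w in W]))
```

```bash
python3 look.py l1 l
```

```text
[ 0.5334 -0.2402  0.3367] [-0.0455 -0.7106 -2.5498]
```

View pics/l1.png

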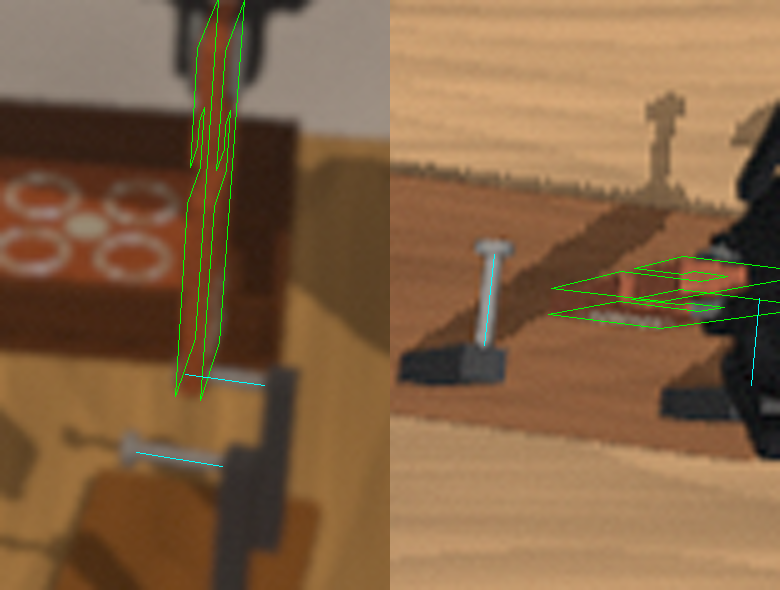

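The bar hangs plumb under the gripper, and in the side view its bottom at (190,397) of the crop matches the model. The pins show about 1.5 px above the drawn ones. I'll measure the bar's sideways offset in the grip from the raw images.

Run:
```python
from h import *
im=cv2.imread("pics/w1raw.png"); z=np.load("w1.npz"); c,T=wristcal(z['p'],z['q'])
for i,L in((-1,180),(0,160),(1,140)):
    m=bar(0,i,L); print(i,L,projT(c,T,tf(BIN,[m(0,25,L),m(0,-25,L),m(-6,0,L),m(6,0,L)])).ravel(), "px/mm",np.diff(projT(c,T,tf(BIN,[m(0,25,L),m(0,-25,L)]))[:,1])/50)
col=im[:,325:330].mean(1)
for r in range(140,270,2): print(r,col[r].astype(int),end=' ')
row=im[225:235].mean(0); print(); print([(x,*row[x].astype(int)) for x in range(310,345)])
print("bottom side view")
o=manip.get_obs();Rm=R.from_quat(o['ee_rot']).as_matrix()
P=[o['position']+Rm@[y,x,.0168+.131] for x in(-.006,.006) for y in(.025,-.025)]
q=proj("side",P);print(q.ravel())
s=cv2.imread("pics/l1_siderawx.png") if 0 else cv2.imread("pics/l1_sideraw.png")
x=int(q[[0,2],0].mean());print(x);[print(r,s[r,x-4:x+7].tolist()) for r in range(int(q[:,1].max())-6,int(q[:,1].max())+6)]
```

```text
-1 180 [327.2461 180.78   327.1317 254.5826 317.6632 219.0383 336.7102 219.0359] px/mm [1.4761]
0 160 [327.2623  61.8187 327.1449 145.3283 317.5246 105.1324 336.878  105.1322] px/mm [1.6702]
1 140 [327.279  -61.186  327.1586  32.632  317.3815 -12.4982 337.0513 -12.4961] px/mm [1.8764]
140 [ 31  58 129] 142 [ 31  57 125] 144 [ 32  57 126] 146 [13 25 55] 148 [12 24 56] 150 [12 22 50] 152 [15 28 63] 154 [12 24 55] 156 [11 21 48] 158 [24 44 99] 160 [ 26  47 105] 162 [ 26  48 107] 164 [11 21 48] 166 [ 25  46 104] 168 [21 36 83] 170 [21 38 85] 172 [21 38 85] 174 [21 38 86] 176 [21 39 85] 178 [22 39 86] 180 [20 38 87] 182 [21 38 86] 184 [ 35  62 139] 186 [ 32  59 130] 188 [ 32  58 128] 190 [ 29  55 121] 192 [ 30  54 122] 194 [ 30  55 121] 196 [ 29  54 121] 198 [ 32  58 127] 200 [ 31  56 125] 202 [ 31  57 126] 204 [ 29  54 122] 206 [ 30  54 120] 208 [ 30  55 122] 210 [ 30  56 124] 212 [ 31  56 126] 214 [ 31  58 127] 216 [ 31  58 128] 218 [ 31  56 127] 220 [ 31  57 126] 222 [ 28  53 119] 224 [ 30  56 125] 226 [ 30  55 121] 228 [ 29  53 117] 230 [ 29  54 119] 232 [ 30  55 121] 234 [ 30  56 123
[... 3539 characters left out ...]
05, 146], [58, 105, 146], [56, 103, 143], [54, 99, 137], [54, 97, 134], [54, 99, 137], [55, 101, 139], [57, 102, 142], [57, 103, 143], [57, 105, 146], [61, 110, 152]]
120 [[58, 105, 146], [58, 105, 145], [57, 103, 143], [55, 99, 138], [55, 99, 135], [55, 98, 137], [57, 102, 142], [57, 104, 144], [58, 103, 144], [58, 104, 145], [60, 110, 153]]
121 [[58, 105, 146], [59, 105, 146], [56, 102, 142], [56, 99, 138], [52, 97, 134], [54, 98, 137], [55, 100, 139], [57, 103, 143], [57, 104, 145], [59, 106, 148], [60, 110, 153]]
122 [[58, 105, 146], [57, 103, 143], [57, 101, 142], [55, 99, 137], [52, 96, 133], [55, 99, 136], [55, 101, 140], [56, 103, 144], [57, 103, 144], [58, 106, 147], [61, 111, 154]]
```

The bar sits about 1 mm toward −y in the grip, and bar and pin show the same bias in the side view, so their relative heights agree. I'll go down to channel height.

To row units: 0.133 m / 0.8 = 0.1663, 0.125 m / 0.8 = 0.1563.

Call:
jog_arm([
  [[0,0,0],[0,0,0.0625],0],
  [[0,0,0],[0,0,0.125],0],
  [[0,0,0],[0,0,0.1563],0],
  [[0,0,0],[0,0,0.1663],0],
  [[0,0,0],[0,0,0.1663],0],
  [[0,0,0],[0,0,0.1663],0],
])

```text
clock: 7.0
position: [0.534, -0.2417, 0.2059]
ee_rot: [0.748, 0.664, 0.001, 0.001]
ft_force: [0.2, 0.4, -1.9]
grip_width: 0.127
grasp_force: 69.2
```

Run:
```python
from h import *
S=np.load("stand.npy");o=manip.get_obs()
for dy,dz in((-.05,.017),(0,.017),(0,-.001)):
    p=tf(S,[[-.011,.071+dy,.17+dz+.0168]])[0];print(p,rel(p,Rtool(S[2],0)))
c,T=wristcal(o['position'],o['ee_rot']);im=manip.camera("wrist");cv2.imwrite("pics/w2raw.png",im)
for P in tf(S,[[-.032,.07,.17],[.01,.07,.17],[.012,.07,.17]]): cv2.circle(im,tuple(projT(c,T,P)[0].astype(int)),2,(255,255,0),1)
Rm=Rtool(S[2],0)
s=cv2.imread("pics/l1_sideraw.png");s=manip.camera("side")
k=6;pp=tf(S,[[-.011,.07,.17]])[0];x0,y0=(proj("side",pp)[0]-[33,50]).astype(int)
cr=cv2.resize(s[y0:y0+66,x0:x0+66],None,fx=k,fy=k,interpolation=cv2.INTER_CUBIC)
cv2.imwrite("pics/w2.png",np.hstack([cv2.resize(im[:,120:520],(400,400))[:396],cr]))
```

```text
[ 0.5321 -0.241   0.2038] [ 0.0024  0.0005  0.0005  0.0005 -0.002   0.0021]
[ 0.538  -0.1913  0.2038] [ 0.0024  0.0005  0.0005  0.0505 -0.0019  0.002 ]
[ 0.538  -0.1913  0.1858] [ 0.0024  0.0005  0.0005  0.0506 -0.002   0.02  ]
```

View pics/w2.png

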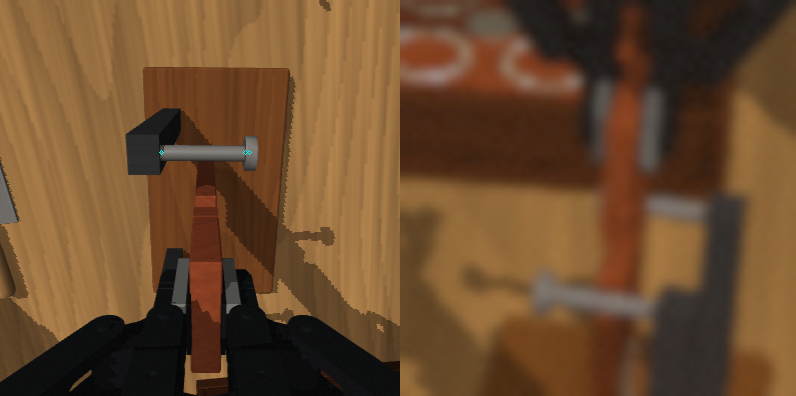

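The wrist view shows the pin at (162–247,152), exactly on the model, with the bar's edge lined up midway along it at (205,200). I'll slide over the pin.

To row units: 0.0505 m / 0.8 = 0.0631, -0.001 m / 0.8 = -0.0013.

Call:
jog_arm([
  [[0,0,0],[0.0125,-0.0013,0.0013],0],
  [[0,0,0],[0.0313,-0.0025,0.0025],0],
  [[0,0,0],[0.05,-0.0025,0.0025],0],
  [[0,0,0],[0.0631,-0.0025,0.0025],0],
  [[0,0,0],[0.0631,-0.0025,0.0025],0],
  [[0,0,0],[0.0631,-0.0025,0.0025],0],
])

```text
clock: 7.85
position: [0.5372, -0.1918, 0.2023]
ee_rot: [0.748, 0.663, 0.0, 0.0]
ft_force: [0.1, 0.1, -2.0]
grip_width: 0.131
grasp_force: 69.2
```

Call:
jog_arm([
  [[0,0,0],[0,0,0.0075],0],
  [[0,0,0],[0,0,0.015],0],
  [[0,0,0],[0,0,0.0188],0],
  [[0,0,0],[0,0,0.0188],0],
  [[0,0,0],[0,0,0.0188],0],
])

```text
clock: 8.48
position: [0.537, -0.1916, 0.1876]
ee_rot: [0.748, 0.664, 0.0, 0.0]
ft_force: [-2.8, 0.4, 4.3]
grip_width: 0.127
grasp_force: 70.2
```

Contact on the pin has come up, so the bar is seated. I'll release and rise.

To row units: -0.22 m / 0.8 = -0.275, -0.12 m / 0.8 = -0.15.

Call:
jog_arm([
  [[0,0,0],[0,0,0],0.2],
  [[0,0,0],[0,0,0],0.3],
  [[0,0,0],[0,0,0],0.5],
  [[0,0,0],[0,0,0],0.6],
  [[0,0,0],[0,0,-0.025],0.7],
  [[0,0,0],[0,0,-0.075],1],
  [[0,0,0],[0,0,-0.15],1],
  [[0,0,0],[0,0,-0.225],1],
  [[0,0,0],[0,0,-0.275],1],
  [[0,0,0],[0,0,-0.275],1],
])

```text
clock: 9.72
position: [0.538, -0.1909, 0.4119]
ee_rot: [0.748, 0.664, 0.002, 0.003]
ft_force: [-0.3, 0.8, -1.0]
grip_width: 1.002
grasp_force: 0.0
```

Run:
```python
from h import *
S=np.load("stand.npy");o=manip.get_obs()
c,T=wristcal(o['position'],o['ee_rot']);im=manip.camera("wrist")
w=S;m=lambda x,y,z:tf(S,[[-.011+x/1e3,.07+y/1e3,.17+z/1e3]])[0]
P=projT(c,T,[m(-6,-25,49),m(-6,25,49),m(6,25,49),m(6,-25,49)]);cv2.polylines(im,[P.astype(int)],True,(0,255,0),1)
s=manip.camera("side");k=6;pp=m(0,0,0);x0,y0=(proj("side",pp)[0]-[33,45]).astype(int)
cr=cv2.resize(s[y0:y0+66,x0:x0+66],None,fx=k,fy=k,interpolation=cv2.INTER_CUBIC)
cv2.imwrite("pics/w3.png",np.hstack([im[:396,120:520],cr]))
R2=Rtool(BIN[2],.25)
p=binpt(1,125-18.7,110,-1);print("pre",p,rel(p,R2)); p=binpt(1,125-18.7,0,-1);print(p,rel(p,R2))
```

```text
pre [0.5105 0.3391 0.2416] [-0.2485  0.0152 -0.1215  0.5234 -0.0896  0.1664]
[0.5377 0.3392 0.135 ] [-0.2485  0.0152 -0.1215  0.5267 -0.0627  0.273 ]
```

View pics/w3.png

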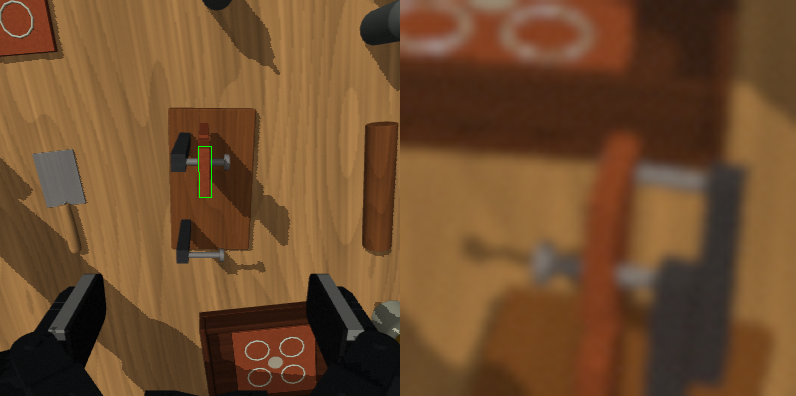

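The long bar hangs plumb on the tall pin: the outline fits it at (205,172), and the side view agrees. Now the short bar.

To row units: 0.5234 m / 0.8 = 0.6543, 0.34 m / 0.8 = 0.425, -0.249 rad / 1.5708 = -0.1585.

Call:
jog_arm([
  [[-0.0191,0,-0.0127],[0.05,-0.0088,0],1],
  [[-0.0509,0,-0.0255],[0.125,-0.025,0],1],
  [[-0.0764,0,-0.0382],[0.2,-0.0375,0],1],
  [[-0.1082,0.0064,-0.0509],[0.275,-0.05,0.0125],1],
  [[-0.1337,0.0064,-0.0637],[0.35,-0.0625,0.025],1],
  [[-0.1585,0.0095,-0.0773],[0.425,-0.075,0.0375],1],
  [[-0.1585,0.0095,-0.0773],[0.5,-0.0875,0.075],1],
  [[-0.1585,0.0095,-0.0773],[0.5625,-0.1,0.125],1],
  [[-0.1585,0.0095,-0.0773],[0.6125,-0.1063,0.1625],1],
  [[-0.1585,0.0095,-0.0773],[0.6438,-0.112,0.1938],1],
  [[-0.1585,0.0095,-0.0773],[0.6543,-0.112,0.208],1],
  [[-0.1585,0.0095,-0.0773],[0.6543,-0.112,0.208],1],
  [[-0.1585,0.0095,-0.0773],[0.6543,-0.112,0.208],1],
])

```text
clock: 11.45
position: [0.5115, 0.3378, 0.2421]
ee_rot: [0.701, 0.702, 0.089, 0.088]
ft_force: [0.3, -0.3, 0.3]
grip_width: 0.997
grasp_force: 0.0
```

Run:
```python
from h import *
o=manip.get_obs();c,T=wristcal(o['position'],o['ee_rot']);im=manip.camera("wrist");cv2.imwrite("pics/w4raw.png",im)
m=bar(0,1,140);q=projT(c,T,tf(BIN,[m(0,25,140),m(0,-25,140),m(-6,0,140),m(6,0,140)]));print(q.ravel())
col=im[:,int(q[0,0])-1:int(q[0,0])+3].mean(1).astype(int)
d=np.abs(np.diff(col,axis=0)).sum(1);print([(r,d[r],col[r-3].tolist(),col[r+3].tolist()) for r in range(130,300) if d[r]>25])
r0=int(q[2,1])+10;row=im[r0-5:r0+5].mean(0).astype(int);d=np.abs(np.diff(row,axis=0)).sum(1);print(r0,[(x,d[x],row[x-3].tolist(),row[x+3].tolist()) for x in range(295,360) if d[x]>25])
p=binpt(1,125-18.7,0,-1);print(p,rel(p,Rtool(BIN[2],.25)))
```

```text
[325.389  174.3568 325.5839 245.7791 316.3428 211.3549 334.6365 211.3009]
[(133, np.int64(92), [58, 94, 117], [89, 141, 168]), (134, np.int64(29), [58, 95, 118], [89, 141, 168]), (140, np.int64(311), [89, 141, 168], [10, 21, 50]), (144, np.int64(60), [12, 22, 48], [21, 38, 84]), (149, np.int64(70), [20, 38, 85], [32, 58, 128]), (153, np.int64(78), [30, 56, 125], [20, 37, 84]), (171, np.int64(95), [21, 40, 89], [33, 60, 131]), (242, np.int64(89), [30, 54, 119], [14, 26, 59]), (250, np.int64(42), [12, 22, 50], [21, 38, 87]), (284, np.int64(49), [22, 38, 84], [30, 56, 124]), (285, np.int64(28), [20, 37, 84], [30, 55, 123])]
221 [(307, np.int64(115), [27, 56, 98], [76, 123, 151]), (308, np.int64(48), [26, 56, 98], [76, 123, 151]), (312, np.int64(71), [74, 120, 150], [31, 57, 126]), (313, np.int64(66), [76, 123, 151], [31, 57, 125]), (330, np.int64(44), [30, 56, 123], [53, 84, 105]), (331, np.int64(73), [30, 55, 123], [52, 84, 105]), (354, np.int64(35), [47, 77, 96], [27, 43, 54]), (355, np.int64(54), [47, 77, 96], [59, 94, 114]), (357, np.int64(143), [48, 77, 96], [68, 109, 132]), (358, np.int64(63), [40, 65, 81], [67, 107, 130])]
[0.5377 0.3392 0.135 ] [ 0.0013  0.0006 -0.0024  0.0014 -0.0013  0.1104]
```

The short bar sits about 2 mm toward +y and 2.4 mm nearer the robot than modelled. I'll correct for that and grip.

To row units: 0.111 m / 0.8 = 0.1388, -0.003 m / 0.8 = -0.0038.

Call:
jog_arm([
  [[0,0,0],[0.005,-0.0038,0.0625],1],
  [[0,0,0],[0.005,-0.0038,0.1125],1],
  [[0,0,0],[0.005,-0.0038,0.1388],1],
  [[0,0,0],[0.005,-0.0038,0.1388],1],
  [[0,0,0],[0.005,-0.0038,0.1388],0.1],
  [[0,0,0],[0.005,-0.0038,0.1388],0],
  [[0,0,0],[0.005,-0.0038,0.1388],0],
  [[0,0,0],[0.005,-0.0038,0.1388],0],
  [[0,0,0],[0.005,-0.0038,0.1388],0],
  [[0,0,0],[0.005,-0.0038,0.1388],0],
], grip_n=70)

```text
clock: 12.75
position: [0.5363, 0.343, 0.1336]
ee_rot: [0.701, 0.702, 0.089, 0.088]
ft_force: [5.6, 0.6, 2.7]
grip_width: 0.13
grasp_force: 69.9
```

Run:
```python
from h import *
print(binpt(1,125-18.7,0,2))
```

```text
[0.5377 0.3422 0.135 ]
```

Call:
jog_arm([
  [[0,0,0],[0,0,-0.0375],0],
  [[0,0,0],[0,0,-0.0875],0],
  [[0,0,0],[0,0,-0.15],0],
  [[0,0,0],[0,0,-0.2125],0],
  [[0,0,0],[0,0,-0.275],0],
  [[0,0,0],[0,0,-0.2875],0],
  [[0,0,0],[0,0,-0.2875],0],
])

```text
clock: 13.62
position: [0.478, 0.3427, 0.3551]
ee_rot: [0.701, 0.703, 0.088, 0.088]
ft_force: [-0.1, -0.6, -2.7]
grip_width: 0.127
grasp_force: 70.1
```

Run:
```python
from h import *
S=np.load("stand.npy");g=.0168
for dy,dz in((-.05,.15),(-.05,.017),(0,.017)):
    p=tf(S,[[-.011,-.07+dy,.12+dz+g]])[0];print(p,rel(p,Rtool(S[2],0)))
```

```text
[ 0.5153 -0.381   0.2868] [ 0.2488 -0.0147  0.1217 -0.7238  0.0173  0.0752]
[ 0.5153 -0.381   0.1538] [ 0.2488 -0.0147  0.1217 -0.7237 -0.0155  0.2041]
[ 0.5212 -0.3313  0.1538] [ 0.2488 -0.0147  0.1217 -0.6741 -0.0096  0.2056]
```

To row units: -0.7238 m / 0.8 = -0.9048, -0.26 m / 0.8 = -0.325, 0.249 rad / 1.5708 = 0.1585.

Call:
jog_arm([
  [[0.0191,0,0.0127],[-0.0375,0.0013,0],0],
  [[0.0446,0,0.0255],[-0.1,0.005,0],0],
  [[0.07,-0.0064,0.0382],[-0.175,0.0088,0],0],
  [[0.0955,-0.0064,0.0509],[-0.25,0.0125,0],0],
  [[0.1273,-0.0064,0.0637],[-0.325,0.0163,0.0013],0],
  [[0.1585,-0.0094,0.0775],[-0.4,0.02,0.0013],0],
  [[0.1585,-0.0094,0.0775],[-0.475,0.0238,0.0025],0],
  [[0.1585,-0.0094,0.0775],[-0.55,0.0275,0.0025],0],
  [[0.1585,-0.0094,0.0775],[-0.625,0.0313,0.0038],0],
  [[0.1585,-0.0094,0.0775],[-0.7,0.035,0.0038],0],
  [[0.1585,-0.0094,0.0775],[-0.775,0.0388,0.005],0],
  [[0.1585,-0.0094,0.0775],[-0.8375,0.0413,0.0056],0],
  [[0.1585,-0.0094,0.0775],[-0.8875,0.0431,0.0056],0],
  [[0.1585,-0.0094,0.0775],[-0.9048,0.0441,0.0056],0],
  [[0.1585,-0.0094,0.0775],[-0.9048,0.0441,0.0056],0],
])

```text
clock: 15.5
position: [0.5153, -0.381, 0.3579]
ee_rot: [0.748, 0.663, 0.0, -0.002]
ft_force: [-0.0, 1.4, -1.5]
grip_width: 0.129
grasp_force: 70.0
```

Run:
```python
from h import *
S=np.load("stand.npy");g=.0143
for dy,dz in((-.05,.017),(0,.017)):
    p=tf(S,[[-.011,-.07+dy,.12+dz+g]])[0];print(p,rel(p,Rtool(S[2],0)))
```

```text
[ 0.5153 -0.381   0.1513] [-0.0021 -0.0027 -0.0006 -0.0006  0.0004  0.2066]
[ 0.5212 -0.3313  0.1513] [-0.0021 -0.0027 -0.0006  0.0494  0.0004  0.2067]
```

Careful with the scale: shifts go in shares of 80 cm and turns go in shares of pi/2 rad. That gives: 0.206 m / 0.8 = 0.2575, 0.05 m / 0.8 = 0.0625.

Call:
jog_arm([
  [[0,0,0],[0,0,0.0625],0],
  [[0,0,0],[0,0,0.125],0],
  [[0,0,0],[0,0,0.1875],0],
  [[0,0,0],[0,0,0.2375],0],
  [[0,0,0],[0,0,0.2575],0],
  [[0,0,0],[0,0,0.2575],0],
  [[0,0,0],[0,0,0.2575],0],
])

```text
clock: 16.38
position: [0.5166, -0.3807, 0.156]
ee_rot: [0.748, 0.664, 0.001, 0.001]
ft_force: [-0.1, 0.3, -1.8]
grip_width: 0.128
grasp_force: 69.8
```

Run:
```python
from h import *
S=np.load("stand.npy");g=.0143;o=manip.get_obs()
for dy,dz in((-.05,.017),(0,.017)):
    p=tf(S,[[-.011,-.07+dy,.12+dz+g]])[0];print(p,rel(p,Rtool(S[2],0)))
c,T=wristcal(o['position'],o['ee_rot']);im=manip.camera("wrist")
for P in tf(S,[[-.032,-.07,.12],[.01,-.07,.12]]): cv2.circle(im,tuple(projT(c,T,P)[0].astype(int)),2,(255,255,0),1)
s=manip.camera("side");k=6;x0,y0=(proj("side",tf(S,[[-.011,-.07,.12]]))[0]-[33,45]).astype(int);x0=max(x0,0);y0=max(y0,0)
cr=cv2.resize(s[y0:y0+66,x0:x0+66],None,fx=k,fy=k,interpolation=cv2.INTER_CUBIC)
cv2.imwrite("pics/w5.png",np.hstack([im[:396,120:520],cr]))
```

```text
[ 0.5153 -0.381   0.1513] [ 0.0026  0.0005  0.0004 -0.0004 -0.0013  0.0047]
[ 0.5212 -0.3313  0.1513] [ 0.0026  0.0005  0.0004  0.0496 -0.0013  0.0047]
```

View pics/w5.png

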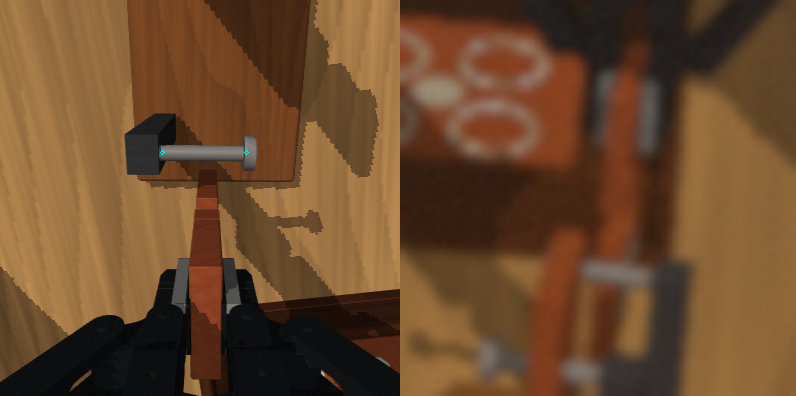

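The wrist view again shows the low pin on the model at (162–247,152), with the bar lined up. I'll correct the height and slide.

To row units: 0.0496 m / 0.8 = 0.062, 0.003 m / 0.8 = 0.0038.

Call:
jog_arm([
  [[0,0,0],[0.0038,-0.0013,0.0038],0],
  [[0,0,0],[0.0125,-0.0013,0.0038],0],
  [[0,0,0],[0.0313,-0.0013,0.0038],0],
  [[0,0,0],[0.05,-0.0013,0.0038],0],
  [[0,0,0],[0.062,-0.0013,0.0038],0],
  [[0,0,0],[0.062,-0.0013,0.0038],0],
  [[0,0,0],[0.062,-0.0013,0.0038],0],
])

```text
clock: 17.35
position: [0.5203, -0.332, 0.151]
ee_rot: [0.748, 0.663, 0.0, -0.0]
ft_force: [0.8, -0.3, -1.6]
grip_width: 0.129
grasp_force: 70.0
```

Call:
jog_arm([
  [[0,0,0],[0,0,0.0075],0],
  [[0,0,0],[0,0,0.015],0],
  [[0,0,0],[0,0,0.0175],0],
  [[0,0,0],[0,0,0.0175],0],
  [[0,0,0],[0,0,0.0175],0],
])

```text
clock: 17.98
position: [0.5206, -0.3314, 0.1371]
ee_rot: [0.748, 0.664, 0.0, -0.0]
ft_force: [0.5, -0.5, -1.3]
grip_width: 0.129
grasp_force: 70.0
```

No contact yet, so I'll lower it a little further.

To row units: 0.003 m / 0.8 = 0.0038, 0.002 m / 0.8 = 0.0025.

Call:
jog_arm([
  [[0,0,0],[0,0,0.0013],0],
  [[0,0,0],[0,0,0.0025],0],
  [[0,0,0],[0,0,0.0038],0],
  [[0,0,0],[0,0,0.0038],0],
])

```text
clock: 18.48
position: [0.5206, -0.3314, 0.1344]
ee_rot: [0.748, 0.664, 0.0, 0.0]
ft_force: [-1.5, 1.4, 2.5]
grip_width: 0.13
grasp_force: 70.9
```

Seated. I'll release, rise and check.

To row units: -0.28 m / 0.8 = -0.35, -0.24 m / 0.8 = -0.3.

Call:
jog_arm([
  [[0,0,0],[0,0,0],0.2],
  [[0,0,0],[0,0,0],0.3],
  [[0,0,0],[0,0,0],0.5],
  [[0,0,0],[0,0,0],0.6],
  [[0,0,0],[0,0,-0.025],0.7],
  [[0,0,0],[0,0,-0.075],1],
  [[0,0,0],[0,0,-0.15],1],
  [[0,0,0],[0,0,-0.225],1],
  [[0,0,0],[0,0,-0.3],1],
  [[0,0,0],[0,0,-0.35],1],
  [[0,0,0],[0,0,-0.35],1],
  [[0,0,0],[0,0,-0.35],1],
  [[0,0,0],[0,0,-0.35],1],
])

```text
clock: 20.1
position: [0.52, -0.3315, 0.4131]
ee_rot: [0.748, 0.664, 0.0, -0.001]
ft_force: [0.2, -0.2, 0.3]
grip_width: 1.002
grasp_force: 0.0
```

Run:
```python
from h import *
S=np.load("stand.npy");o=manip.get_obs()
c,T=wristcal(o['position'],o['ee_rot']);im=manip.camera("wrist")
for py,pz in((.07,.17),(-.07,.12)):
    m=lambda x,y,z:tf(S,[[-.011+x/1e3,py+y/1e3,pz+z/1e3]])[0]
    P=projT(c,T,[m(-6,-25,49),m(-6,25,49),m(6,25,49),m(6,-25,49)]);cv2.polylines(im,[P.astype(int)],True,(0,255,0),1)
s=manip.camera("side");k=4
cr=cv2.resize(s[100:199,305:404],None,fx=k,fy=k,interpolation=cv2.INTER_CUBIC)
cv2.imwrite("pics/w6.png",np.hstack([im[:396,120:520],cr]))
```

```text
(no output)
```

View pics/w6.png

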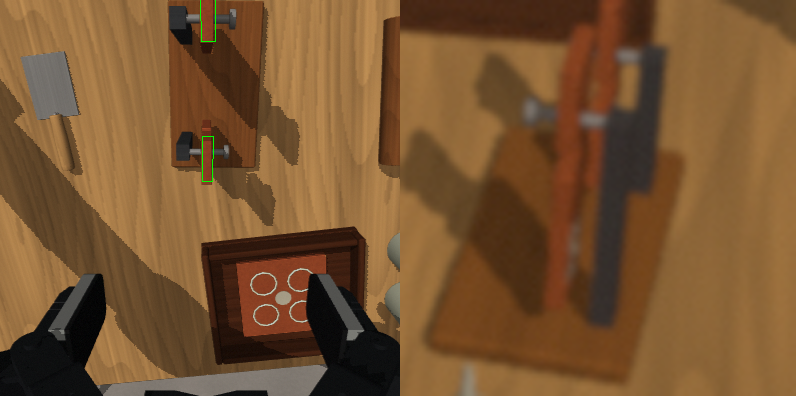

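Both bars hang on their pins at (208,20) and (208,160), within about 3 px of the outlines. I'll let them settle briefly and hand in.

Call:
jog_arm([
  [[0,0,0],[0,0,0],1],
  [[0,0,0],[0,0,0],1],
  [[0,0,0],[0,0,0],1],
  [[0,0,0],[0,0,0],1],
  [[0,0,0],[0,0,0],1],
  [[0,0,0],[0,0,0],1],
  [[0,0,0],[0,0,0],1],
  [[0,0,0],[0,0,0],1],
  [[0,0,0],[0,0,0],1],
  [[0,0,0],[0,0,0],1],
  [[0,0,0],[0,0,0],1],
  [[0,0,0],[0,0,0],1],
  [[0,0,0],[0,0,0],1],
  [[0,0,0],[0,0,0],1],
  [[0,0,0],[0,0,0],1],
  [[0,0,0],[0,0,0],1],
])

```text
clock: 22.2
position: [0.5204, -0.3315, 0.414]
ee_rot: [0.748, 0.664, 0.0, -0.0]
ft_force: [0.6, 0.3, -0.0]
grip_width: 0.997
grasp_force: 0.0
```

```bash
python3 -c "
from workcell import manip
print(manip.hand_in())"
```

```text
the job is handed in; nothing more can be done
None
```

I hung the long bar on the tall pin and the short bar on the low pin and handed the job in at about 22 s; the final pictures showed both hanging, but the hand-in returned no verdict, and I took no final look at the plain bar or the bottle (neither was knowingly touched).

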